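# Start the riser's hand screw in its deep well

## Robot

A 6-joint arm with a two-finger parallel gripper is mounted at the origin on the work surface. World frame = base frame: x ahead of the robot, y to its left, z up, the work surface at z = 0. Lengths are in mm, angles in rad, forces in N, time in s.
With the tool pointing down it reaches from about 350 to 775 mm from the base axis. Payload 7.3 kg.
Tool frame: the origin (TCP) lies between the finger pads; the fingertips stand 22 mm ahead of it and the grasp point (between the pads) lies 3 mm ahead of it (nose_length is the distance from the TCP to the fingertips, in mm); z points along the fingers, y is the direction in which the jaws open and shut (so a half turn about z gives the same grasp; the last joint's range is limited). The gripper opens to 92 mm and grips with 3 to 60 N. Pads are 19 mm wide; open, the fingers measure 130 mm over their backs; the gripper's body (75 mm by 190 mm) begins 47 mm behind the grasp point.
Start: joints at [1.022, 0.342, 1.524, -0, 1.275, -0.146], TCP at [205.784, 483.007, 248.741] pointing down, gripper open.
Joint ranges: [-2.53, 2.53], [-0.77, 2.02], [0.04, 2.7], [-1, 4.14], [0.28, 2.66], [-3.11, 3.11]. Speed limits (rad/s): [2.57, 2.57, 3.14, 3.14, 3.14, 3.14].

## Interface

Orientations are given as [roll, pitch, yaw] about the fixed x, y, z axes, in that order (R = Rz(yaw) Ry(pitch) Rx(roll)).
In Python, from plant import get_obs, capture, close_job, nose_length gives the robot as it stands.
- The arm moves only by the tool step_arm, never from a script. Its argument "increments" is text: rows parted by semicolons, each of 7 numbers parted by spaces: the turn, a rotation vector about the tool's x, y, z in rad, then the shift along the tool's x, y, z in mm, then the opening, from -1 (shut) to 1 (fully open). A call has 1 to 20 rows; each row is the pose to reach, as a shift and turn from the pose commanded when the call began, along the tool's axes at that moment; what a row does not reach only later rows make up. A row lasts 1/8 s, in which the tool goes at most 62.5 mm and 10.7 degrees, less where a joint would pass 70% of its speed; a pose out of reach is approached as far as the arm can. A call with a gripper value outside its range is refused whole. The fingers move at their own pace and stop on an object; the grip force is fixed at half the most. Time passes only in rows, so rows that repeat a pose let the fingers close. It gives the time, the measured TCP pose, the force and the opening at its end, in the units of the state.
- get_obs(): the state, without advancing time (a new reading comes with each control period).
- capture(name): name is "side" or "top"; returns a dict with "frame" (400x640x3 uint8, red, green, blue), "K" (3x3 intrinsics, pixels), "extrinsics" (4x4, takes a point from world to camera coordinates). Camera axes: x right, y down, z forward; pixel columns grow to the right and rows downward; lengths in mm; the calibration is good to about 2 mm. A picture is of the moment at which its call begins. There is no depth.
- close_job(): hands the job in, once; it reports no verdict.
The state is a dict: "time": time; "joint_positions": joint angles; "dq": joint speeds; "tau": joint torques, N m; "tool_pos": TCP position; "tcp_rot": TCP orientation; "contact_force": force on the tool from outside, world axes, zero at the start; "moment": the same for the moment, N m; "grip_width": finger opening in mm.
Only numpy, scipy, OpenCV 4.12 (cv2) and the standard library are available. Lean on these libraries where they do the work, as an engineer would, in place of code of your own. Each camera call takes 0.05 s, during which the arm holds its last target.

## Task

Take the long hand screw with the red knob out of its holder, lower it into the deep well in the post of the wooden jar riser, and start it squarely in the threaded insert at the bottom by feel, without forcing or cross-threading it. Screw it in clockwise until its collar sits flat on the post, fully home, and let go. Leave the jars, the spare screw with the black knob and the other things where they are.

Things in the scene. Friction and masses are not known exactly. Their poses are not given: they have to be found in the camera images.
- screw_knob (a point): Centre of the red hexagonal knob of the long steel hand screw (150 g), on its axis; z up along the axis. Knob 28 mm across flats, 34 mm tall (17 mm above and below this point); its flats face along x and every 60 degrees from it. The screw stands upright in one of the holder's holes, its collar on the holder's top.
- screw_collar (a point): Same screw: centre of the underside of its round steel collar (40 mm across, 6 mm thick), 23 mm below the knob's centre. From here the shank, 16 mm in diameter, reaches down 79 mm and ends in a cone 6 mm long.
- screw_lugs (a point): Same screw: point on its axis level with the undersides of its three round thread lugs, 71 mm below the collar's underside. The lugs are 4.4 mm thick and stick out to 13 mm from the axis, along x and every 120 degrees from it.
- screw: The whole long hand screw, knob, collar, shank and lugs; origin at screw_collar, z up. Its mass and friction vary.
- well_mouth (a point): Centre of the mouth of the well, in the flat top of the riser's post (70 x 70 mm), 85 mm above the table; z up. The well is an upright round hole 32 mm in diameter with a brass threaded insert at its bottom. Home: collar flat on the post, the knob's centre 23 mm above this point.
- thread_top (a point): Top of the insert, on the well's axis, 59.6 mm below the mouth: three flat lands, each 71 degrees wide, with gaps of 49 degrees between, at an angle that can only be felt (unrelated to this frame). Lugs on the lands: collar 11 mm short of home. Pressed with about 5 N and turned slowly they drop 5 mm or more into the gaps: collar 3 to 5 mm short of home.
- post_foot (a point): Foot of the well's axis. Thread: bore 18 mm, 3 starts, right-handed: clockwise from above sinks it 4 mm per rad, lug play 1.4 mm. When the lugs drop, let them sink fully before turning on clockwise: half sunk they jam on the lands' blunt ends. Then 0.8 to 1.8 rad, pushing about 5 N, till the collar stops on the post. Pushing over 20 N or turning harder than 0.25 N m is forcing.
- riser: The fixed wooden jar riser: the post with well and insert between two low boards (18 mm high; 120 x 356 mm in all) with a jar on each, 128 mm either side of the well. Origin on the table under the well's axis, y along the boards.
- holder: Wooden block 60 x 170 x 90 mm, fixed, origin under its centre, y along it; two upright through holes 30 mm in diameter, 45 mm either side of the centre along y. One holds the long screw, the other the spare.
- spare_knob (a point): A shorter spare screw, same knob but black, in the holder's other hole: not to be used or moved. The point is its knob's centre.
- jar_left: Honey jar 64 mm across, 82 mm tall, on the riser's board; origin under it. Leave alone.
- jar_right: As jar_left, on the riser's other board. Leave alone.
- jar_dark: Dark honey jar 72 mm across, 90 mm tall, standing apart. Leave alone.
- jar_cream: Cream honey jar 68 mm across, 75 mm tall, standing apart. Leave alone.
- price_card: Blank black card 85 mm wide, 65 mm tall on a small wooden foot, at the far edge. Leave alone.
- sample_tin: Round tin 66 mm across, 62 mm tall, standing apart. Leave alone.
- label_box: Small wooden box 70 x 90 x 40 mm, at the far edge. Leave alone.
Things that resemble listed ones, but are neither listed nor needed, are in the scene too. Leave any yellow look-alike of the screw alone.

How it is judged:
By the outcome, as a careful person would: the job done as asked, in the order asked, and still so for the second after the job is handed in, with the robot touching nothing.
It also fails if it takes over 72 s, if anything falls off the work surface, if the arm or the gripper's body presses on something with over 40 N, if the wrist force passes 120 N, or if a joint passes its speed limit or range.

## Working session

There is one attempt and no reset: what is moved stays moved. The work goes in short steps, Python scripts to look and compute and a tool call to move; the robot and the scene stay as the last step left them, time stands still between calls to the robot, and variables do not carry over. Pictures are saved under pics/ and viewed, and the job is handed in when it is done.

Besides the shell and the picture viewer there is one more tool, called by a JSON object that holds its "fn" and its "kwargs", one argument or row to a line. step_arm: Moves the arm, as the interface text tells. Its arguments: {"type":"object","properties":{"increments":{"type":"string"}},"required":["increments"]}

```bash
mkdir -p pics; ls
cat > h.py <<'E'
import numpy as np,cv2
from plant import *
def snap(n,f):
    c=capture(n); cv2.imwrite(f,cv2.cvtColor(c["frame"],cv2.COLOR_RGB2BGR)); np.savez(f[:-4]+'.npz',f=c["frame"],K=c["K"],E=c["extrinsics"]); return c
def ld(f):
    d=np.load(f); return dict(frame=d['f'],K=d['K'],extrinsics=d['E'])
def ray(c,u,v):
    E=np.array(c["extrinsics"]);K=np.array(c["K"]);R=E[:3,:3];o=-R.T@E[:3,3]
    d=R.T@np.linalg.solve(K,[u,v,1.]);return o,d/np.linalg.norm(d)
def onz(c,u,v,z):
    o,d=ray(c,u,v);return o+d*(z-o[2])/d[2]
def proj(c,p):
    E=np.array(c["extrinsics"]);q=np.array(c["K"])@(E[:3,:3]@np.array(p,float)+E[:3,3]);return q[:2]/q[2]
def tri(c1,p1,c2,p2):
    o1,d1=ray(c1,*p1);o2,d2=ray(c2,*p2)
    t=np.linalg.lstsq(np.c_[d1,-d2],o2-o1,rcond=None)[0]
    a,b=o1+t[0]*d1,o2+t[1]*d2;return (a+b)/2,np.linalg.norm(a-b)
E
python3 - <<'E'
from h import *
for n in("side","top"):
    c=snap(n,f"pics/{n}0.png");print(n,ray(c,320,200))
print(get_obs())
E
```

```text
pics
side (array([ -10.62646868, -742.75367326,  647.09861292]), array([ 0.57570828,  0.64924684, -0.49702969]))
top (array([ 478.99358722,   -7.7817807 , 1668.61645749]), array([ 0.09010521, -0.00994377, -0.99588261]))
{'time': 0.1, 'joint_positions': array([ 1.02197166e+00,  3.42662691e-01,  1.52490390e+00, -6.25387968e-06,
        1.27539635e+00, -1.46002541e-01]), 'dq': array([ 0.00055386, -0.00171044, -0.00388397, -0.00011581,  0.00078828,
        0.0005003 ]), 'tau': array([ 2.47099793e-03, -4.32006991e+01, -2.44694299e+01,  7.20273843e-02,
        5.26801986e-02, -4.51194580e-05]), 'tool_pos': array([205.61978395, 482.7058422 , 248.11557332]), 'tcp_rot': array([-3.14023608e+00, -1.93437722e-04,  2.73877222e+00]), 'contact_force': array([ 0.41966329, -0.26184361,  0.06112083]), 'moment': array([-0.06083904,  0.05703437,  0.01098881]), 'grip_width': 91.88597328259335}
```

View pics/side0.png

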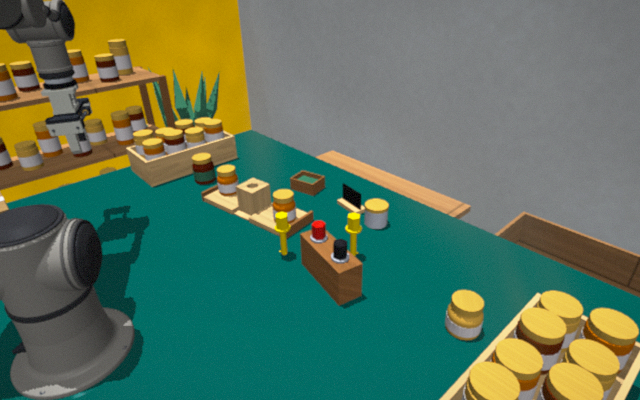

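View pics/top0.png

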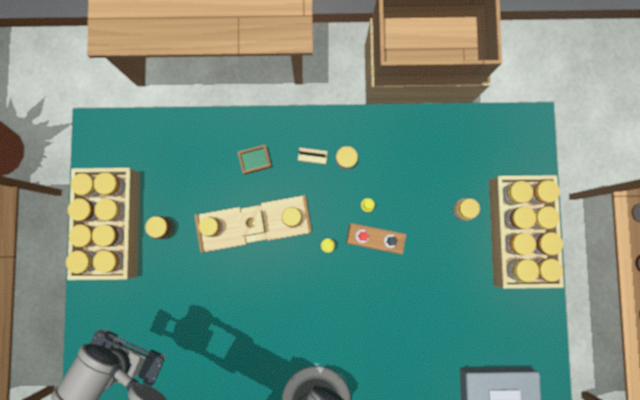

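The side view shows the red knob at about (319,231), the black one at (340,250), and two yellow look-alikes at (282,222) and (354,224). In the top view they are red (362,236), black (391,241) and yellow (328,245) and (367,205). The red knob in the holder is the one meant. Next I measure, with enlarged crops.

Run:
```python
from h import *
s=ld('pics/side0.npz');t=ld('pics/top0.npz')
def blobs(c,lo,hi,roi,amin=15):
    h=cv2.cvtColor(c['frame'],cv2.COLOR_RGB2HSV);m=cv2.inRange(h,lo,hi)
    M=np.zeros_like(m);x0,y0,x1,y1=roi;M[y0:y1,x0:x1]=m[y0:y1,x0:x1]
    n,l,st,ce=cv2.connectedComponentsWithStats(M)
    return [(ce[i].round(2),st[i]) for i in range(1,n) if st[i][4]>=amin]
for nm,c,roi in(('s',s,(290,200,370,300)),('t',t,(340,215,415,260))):
    print(nm,'red',blobs(c,(0,140,90),(8,255,255),roi),blobs(c,(170,140,90),(180,255,255),roi))
    print(nm,'blk',blobs(c,(0,0,0),(180,255,45),roi))
    print(nm,'hold',blobs(c,(3,60,50),(20,220,200),roi))
a=cv2.resize(s['frame'][165:310,180:400],None,fx=3.6,fy=3.6,interpolation=cv2.INTER_CUBIC)
b=cv2.resize(t['frame'][180:265,180:420],None,fx=3.3,fy=3.3,interpolation=cv2.INTER_CUBIC)
cv2.imwrite('pics/cs.png',a[:,:,::-1]);cv2.imwrite('pics/ct.png',b[:,:,::-1])
```

```text
s red [(array([318.03, 228.79]), array([312, 221,  13,  18, 192], dtype=int32))] []
s blk [(array([355.57, 202.36]), array([348, 200,  13,   8,  61], dtype=int32)), (array([339.92, 250.01]), array([334, 240,  13,  19, 184], dtype=int32))]
s hold [(array([344.94, 206.39]), array([338, 201,  16,  11,  33], dtype=int32)), (array([356.55, 207.  ]), array([345, 200,  21,  13,  47], dtype=int32)), (array([292.73, 209.  ]), array([290, 206,   6,   6,  15], dtype=int32)), (array([300.17, 222.13]), array([290, 211,  23,  25, 269], dtype=int32)), (array([331.47, 267.75]), array([ 300,  229,   62,   71, 2496], dtype=int32))]
t red [(array([363.06, 235.8 ]), array([359, 233,  10,   7,  49], dtype=int32))] []
t blk []
t hold [(array([376.04, 238.24]), array([347, 224,  59,  30, 836], dtype=int32))]
```

View pics/cs.png

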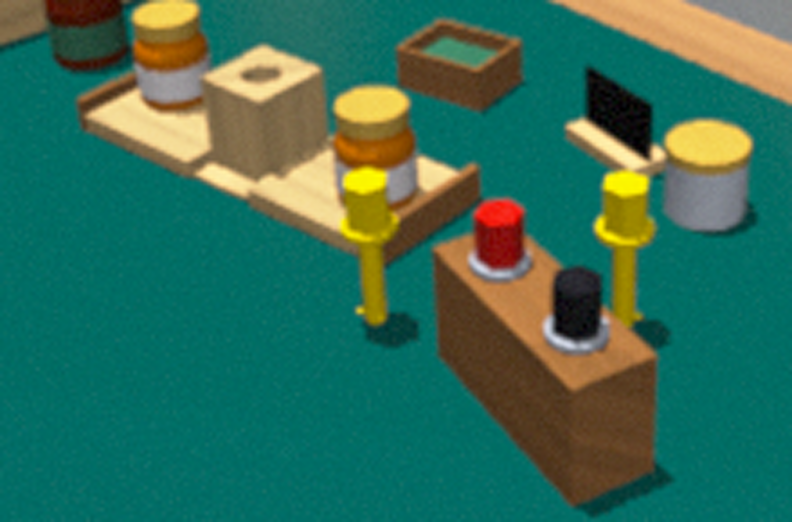

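View pics/ct.png

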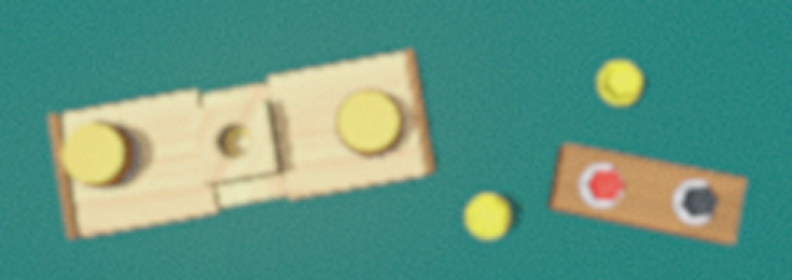

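The crops confirm it: the red knob stands in the holder beside the black one, and both yellow ones stand outside the holder. Next come subpixel positions.

Run:
```python
from h import *
s=ld('pics/side0.npz');t=ld('pics/top0.npz')
def redw(c,roi):
    x0,y0,x1,y1=roi;f=c['frame'][y0:y1,x0:x1].astype(float)
    w=np.clip(f[...,0]-np.maximum(f[...,1],f[...,2])*1.0-60,0,None);w=np.minimum(w,60)
    Y,X=np.mgrid[y0:y1,x0:x1];return (w*X).sum()/w.sum(),(w*Y).sum()/w.sum()
rs=redw(s,(305,212,332,248));rt=redw(t,(352,226,374,246))
print(rs,rt,'tri',tri(s,rs,t,rt)); print('top z130',onz(t,*rt,130),'z125',onz(t,*rt,125)); 
p=onz(t,*rt,127);print('proj centre side',proj(s,[p[0],p[1],113]))
# collar via top: bright low-sat
def white(c,roi):
    x0,y0,x1,y1=roi;f=c['frame'][y0:y1,x0:x1].astype(float);return f
# holder top-face
h=cv2.cvtColor(t['frame'],cv2.COLOR_RGB2HSV)
def rect(roi,lo,hi,z):
    x0,y0,x1,y1=roi;m=cv2.inRange(h,lo,hi)[y0:y1,x0:x1]
    g=t['frame'][y0:y1,x0:x1]
    m=((h[y0:y1,x0:x1,0]<35)|(h[y0:y1,x0:x1,1]<70)).astype(np.uint8)
    m=cv2.morphologyEx(m,cv2.MORPH_OPEN,np.ones((3,3)))
    cs=max(cv2.findContours(m,0,2)[0],key=cv2.contourArea)
    pts=cs[:,0,:]+[x0,y0]
    w=np.array([onz(t,u,v,z)[:2] for u,v in pts],np.float32)
    r=cv2.minAreaRect(w);return r,cv2.boxPoints(r)
print('holder',rect((338,215,415,262),0,0,90))
print('riser18',rect((185,185,318,262),0,0,18))
# well: dark spot
for n,roi in(('top',(240,212,262,234)),):
    x0,y0,x1,y1=roi;g=cv2.cvtColor(t['frame'],cv2.COLOR_RGB2GRAY)[y0:y1,x0:x1];print(g)
g=cv2.cvtColor(s['frame'],cv2.COLOR_RGB2GRAY)[176:216,234:274];print(g[4:20,8:30])
```

```text
(np.float64(318.2705204331121), np.float64(229.23969612294795)) (np.float64(363.2331354560173), np.float64(235.5647598488937)) tri (array([ 509.33931008, -150.40138324,  118.94295553]), np.float64(3.2966008056758223))
top z130 [ 510.40551989 -150.40720275  130.        ] z125 [ 510.50759839 -150.8706887   125.        ]
proj centre side [319.49298923 231.17255354]
holder (((502.5800476074219, -192.49594116210938), (177.65623474121094, 66.38802337646484), 77.99671173095703), array([[ 451.63843 , -272.4786  ],
       [ 516.5749  , -286.2852  ],
       [ 553.52167 , -112.513275],
       [ 488.5852  ,  -98.706696]], dtype=float32))
riser18 (((555.653076171875, 192.53860473632812), (127.57154083251953, 365.4334716796875), 9.586337089538574), array([[462.32956  , 362.0814   ],
       [523.1865   ,   1.7508917],
       [648.97656  ,  22.99582  ],
       [588.1196   , 383.32632  ]], dtype=float32))
[[201 204 216 219 219 218 219 220 220 218 219 217 217 215 209 210 213 217
  221 216 193 144]
 [216 213 216 217 215 217 217 218 218 218 217 216 215 213 210 210 213 217
  221 221 198 149]
 [220 219 21
[... 2637 characters left out ...]
6 207 220 225 224 224 223 214
  203 176 135 111]
 [167 199 216 223 226 226 224 224 223 222 223 221 223 222 222 220 204 179
  136 112  97 102]
 [121 137 167 195 208 215 219 224 224 223 225 225 224 220 207 182 144 116
  108 102 103 105]
 [112 111 114 129 150 176 200 216 224 223 225 219 211 184 137 113 109 107
  108 106 107 104]
 [113 114 108 105 112 116 133 166 196 205 205 181 154 128 107 105 112 107
  109 105 107 100]
 [111 115 114 111 108 114 111 116 130 147 144 125 107 104 104 104 112 111
  111 108 103 102]
 [115 112 111 111 106 113 109 109 113 105 106 100 100 102 108 104 107 111
  110 105 104 103]
 [110 114 117 111 110 114 114 110 106 106  96 101 105  99 102 106 111 110
  109 106 101 107]]
```

Run:
```python
from h import *
s=ld('pics/side0.npz');t=ld('pics/top0.npz')
def hole(c,roi,th):
    x0,y0,x1,y1=roi;g=cv2.cvtColor(c['frame'],cv2.COLOR_RGB2GRAY)[y0:y1,x0:x1]
    G=cv2.resize(g,None,fx=8,fy=8,interpolation=cv2.INTER_CUBIC)
    m=(G<th).astype(np.uint8);cs=[k for k in cv2.findContours(m,0,2)[0]]
    k=max(cs,key=cv2.contourArea);h=cv2.convexHull(k)
    pts=(h[:,0,:]+.5)/8-.5+[x0,y0]
    w=np.array([onz(c,u,v,85)[:2] for u,v in pts],np.float32)
    hc=np.array([onz(c,u,v,85)[:2] for u,v in (k[:,0,:]+.5)/8-.5+[x0,y0]],np.float32)
    return cv2.minEnclosingCircle(w),cv2.fitEllipse(hc)
for th in(170,185,195,203):
    print(th,'T',hole(t,(241,214,259,231),th)); 
    print(th,'S',hole(s,(245,181,262,190),th))
# scale
print(onz(t,250,222,85),onz(t,251,222,85))
# post top corners from the side view: bright top face
g=cv2.cvtColor(s['frame'],cv2.COLOR_RGB2GRAY)
b=cv2.resize(t['frame'][205:240,230:280],None,fx=12,fy=12,interpolation=cv2.INTER_CUBIC)
cv2.imwrite('pics/pt.png',b[:,:,::-1])
b=cv2.resize(s['frame'][170:220,230:280],None,fx=12,fy=12,interpolation=cv2.INTER_CUBIC)
cv2.imwrite('pics/ps.png',b[:,:,::-1])
b=cv2.resize(np.hstack([t['frame'][224:250,350:380],]),None,fx=20,fy=20,interpolation=cv2.INTER_CUBIC)
cv2.imwrite('pics/kt.png',b[:,:,::-1])
```

```text
170 T (((556.6070556640625, 193.38665771484375), 15.743731498718262), ((556.3634033203125, 195.9737548828125), (21.49089241027832, 32.403778076171875), 83.643310546875))
170 S (((556.6358642578125, 196.9858856201172), 16.88606834411621), ((556.6599731445312, 196.60260009765625), (27.756763458251953, 33.75126266479492), 55.980953216552734))
185 T (((556.5985717773438, 192.6156005859375), 17.135927200317383), ((556.5538940429688, 195.0547332763672), (25.49123764038086, 35.366050720214844), 81.42389678955078))
185 S (((556.8121337890625, 197.1261749267578), 17.851133346557617), ((556.8906860351562, 196.61997985839844), (31.595949172973633, 35.201194763183594), 55.408203125))
195 T (((556.2691650390625, 191.97630310058594), 18.306791305541992), ((556.1344604492188, 194.59564208984375), (28.700305938720703, 36.6733283996582), 83.77132415771484))
195 S (((557.1754760742188, 197.20193481445312), 18.885530471801758), ((557.0543823242188, 196.8272705078125), (33.90211486816406, 36.801963806152344), 52.09090042114258))
203 T (((556.6130981445312, 192.77566528320312), 19.767866134643555), ((556.311767578125, 193.92259216308594), (31.252412796020508, 38.62857437133789), 80.22783660888672))
203 S (((557.3443603515625, 197.29550170898438), 20.0994930267334), ((557.1714477539062, 197.07327270507812), (36.688533782958984, 38.315547943115234), 57.73826599121094))
[556.96705078 192.43174486  85.        ] [556.9306796  189.35641739  85.        ]
```

View pics/pt.png

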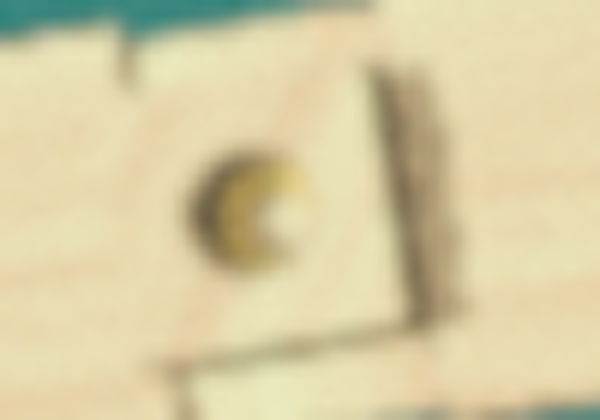

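View pics/ps.png

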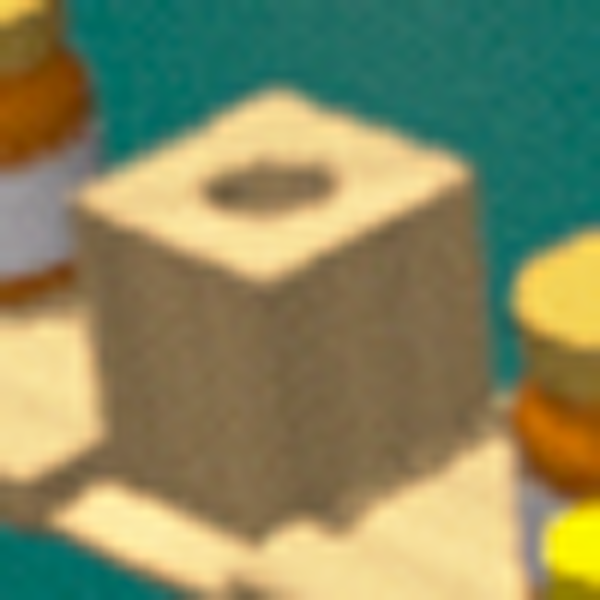

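View pics/kt.png

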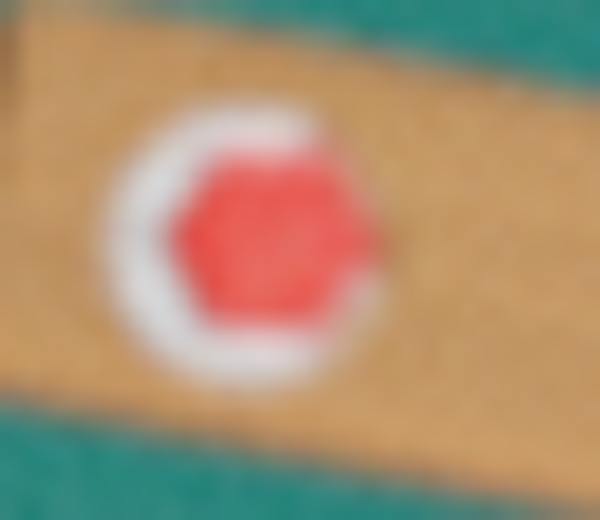

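Run:
```python
from h import *
s=ld('pics/side0.npz');t=ld('pics/top0.npz')
print('knob side z113',onz(s,318.3,229.2,113),onz(s,318.5,230,113))
print('collar top z96',onz(t,361.8,235.7,96), 'knob top z130',onz(t,363.2,235.55,130))
print('well top',onz(t,250.25,222,85),'side',onz(s,251.9,185.04,85))
cs=np.array([(72,198),(283,88),(470,165),(265,283)])/12+[229.5,169.5]
w=np.array([onz(s,*p,85) for p in cs]);print(w,w.mean(0),np.linalg.norm(w-np.roll(w,1,0),axis=1))
for nm,a in(('Atop',(328,245)),('Btop',(367.5,205))):print(nm,onz(t,*a,125))
print(np.array(t['K']),np.array(s['K']))
```

```text
knob side z113 [ 513.92514206 -142.76777293  113.        ] [ 512.04590795 -145.5382083   113.        ]
collar top z96 [ 510.74061134 -149.19331179   96.        ] knob top z130 [ 510.45046166 -150.30958087  130.        ]
well top [556.95795793 191.6629081   85.        ] side [556.74920764 197.28226297  85.        ]
[[518.71809663 226.31858164  85.        ]
 [590.01746534 240.033974    85.        ]
 [598.88565551 171.67067718  85.        ]
 [528.18562324 156.67061485  85.        ]] [558.95171018 198.67346192  85.        ] [70.28850076 72.60655595 68.93609468 72.27376034]
Atop [483.69813788 -45.29511134 125.        ]
Btop [ 601.86738517 -165.6349443   125.        ]
[[515.32769262   0.         313.17361303]
 [  0.         515.32769262 194.69722462]
 [  0.           0.           1.        ]] [[413.94348434   0.         317.94230485]
 [  0.         413.94348434 197.18242069]
 [  0.           0.           1.        ]]
```

```bash
cat > m.py <<'E'
import numpy as np
from scipy.spatial.transform import Rotation as R
def inc(cur,tgt):  # (x,y,z,yaw): tool-axes shift+ turn about tool z
    c,s=np.cos(cur[3]),np.sin(cur[3]); d=np.array(tgt[:3])-cur[:3]
    x=np.array([c,s,0]);y=np.array([s,-c,0])
    return np.round([-(tgt[3]-cur[3]),d@x,d@y,-d[2]],2)
def fwd(cur,tz,dx,dy,dz):
    c,s=np.cos(cur[3]),np.sin(cur[3])
    return [cur[0]+c*dx+s*dy,cur[1]+s*dx-c*dy,cur[2]-dz,cur[3]-tz]
E
python3 -c "
from m import *
a=np.array([205.784,483.007,248.741,2.7388]);b=np.array([511,-149,248.741,3.6652])
print(inc(a,b))"
```

```text
[  -0.93 -528.53 -461.79   -0.  ]
```

{"fn": "step_arm", "kwargs": {
  "increments": "0 0 -0.07 -38 -33 0 1; 0 0 -0.15 -81 -71 0 1; 0 0 -0.23 -124 -109 0 1; 0 0 -0.31 -168 -147 0 1; 0 0 -0.39 -212 -185 0 1; 0 0 -0.47 -256 -224 0 1; 0 0 -0.55 -300 -262 0 1; 0 0 -0.63 -344 -300 0 1; 0 0 -0.71 -388 -339 0 1; 0 0 -0.79 -432 -377 0 1; 0 0 -0.86 -476 -416 0 1; 0 0 -0.93 -510 -446 0 1; 0 0 -0.93 -528.5 -461.8 0 1; 0 0 -0.93 -528.5 -461.8 0 1"
}}

```text
time: 1.85
tool_pos: [511.1, -150.3, 247.8]
tcp_rot: [3.14, -0.001, -2.617]
contact_force: [-0.1, 1.4, -0.7]
grip_width: 91.8
```

Run:
```python
from h import *
o=get_obs();print(o)
snap('side','pics/side1.png');c=snap('top','pics/top1.png')
cv2.imwrite('pics/c1.png',cv2.resize(c['frame'][190:280,310:430],None,fx=5,fy=5,interpolation=2)[:,:,::-1])
```

```text
{'time': 1.85, 'joint_positions': array([-4.29986142e-01,  3.57547093e-01,  1.50346466e+00,  4.61818201e-05,
        1.28188877e+00, -2.52569322e+00]), 'dq': array([ 0.03503181, -0.02980862,  0.04097938,  0.01145106,  0.00748228,
        0.01393917]), 'tau': array([ -1.20992191, -43.280375  , -25.4548949 ,  -0.24590026,
        -0.12322693,  -0.18352402]), 'tool_pos': array([ 511.05502356, -150.30654924,  247.82490639]), 'tcp_rot': array([ 3.14049953e+00, -7.19429071e-04, -2.61669470e+00]), 'contact_force': array([-0.07784551,  1.42783573, -0.71374391]), 'moment': array([ 0.08311998,  0.04119986, -0.03105776]), 'grip_width': 91.7885749387501}
```

View pics/side1.png

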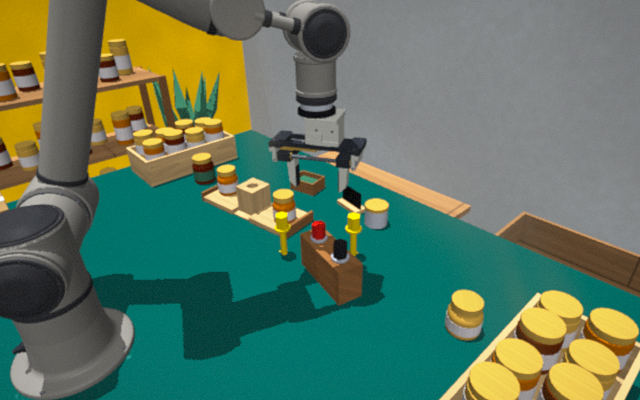

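View pics/c1.png

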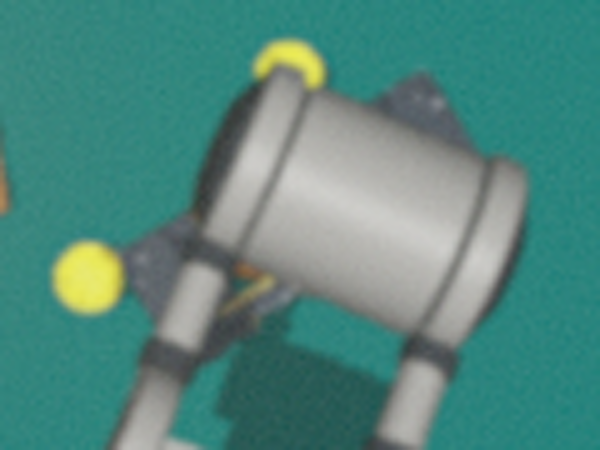

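Run:
```python
from h import *
s=ld('pics/side1.npz');o=get_obs()
p=o['tool_pos']
print(proj(s,[p[0],p[1],p[2]-22]))
a=np.radians(120)
for k in(46,-46,65,-65):
    q=[p[0]+k*np.cos(a),p[1]+k*np.sin(a),p[2]-22];print(k,proj(s,q))
cv2.imwrite('pics/c2.png',cv2.resize(s['frame'][120:250,260:390],None,fx=4.6,fy=4.6,interpolation=2)[:,:,::-1])
```

```text
[317.63086873 187.2516171 ]
46 [297.69659478 184.62813738]
-46 [338.14722048 189.95170204]
65 [289.62695662 183.56612067]
-65 [346.79725083 191.09010212]
```

View pics/c2.png

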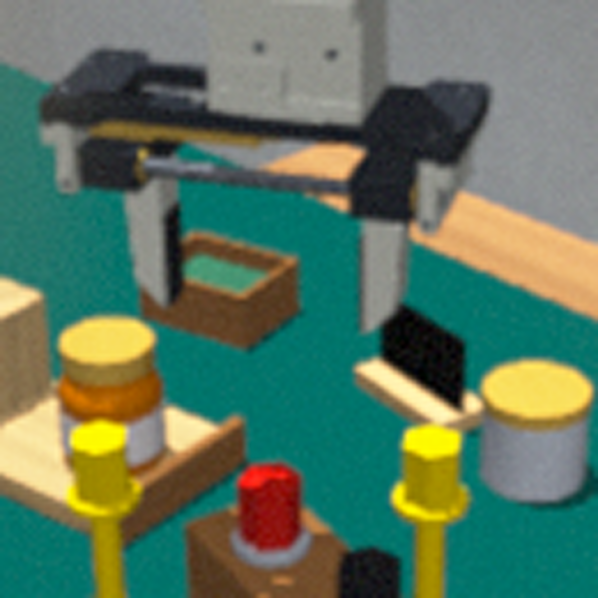

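Run:
```python
from h import *
s=ld('pics/side1.npz');p=get_obs()['tool_pos'];a=np.radians(120);u=np.array([np.sin(a),-np.cos(a),0]);v=np.array([np.cos(a),np.sin(a),0])
for k in(46,-46):
  for w in(-9.5,9.5): print(k,w,proj(s,p+k*v+w*u-[0,0,22]))
print(onz(s,318.2,229.7,113))
```

```text
46 -9.5 [296.17234305 186.58748243]
46 9.5 [299.19476355 182.70232061]
-46 -9.5 [336.94055671 192.01647903]
-46 9.5 [339.33263822 187.92328009]
[ 512.37600255 -144.140112    113.        ]
```

{"fn": "step_arm", "kwargs": {
  "increments": "0 0 0 -0.7 1.3 40 1; 0 0 0 -0.7 1.3 80 1; 0 0 0 -0.7 1.3 105 1; 0 0 0 -0.7 1.3 118 1; 0 0 0 -0.7 1.3 125 1; 0 0 0 -0.7 1.3 125 0; 0 0 0 -0.7 1.3 125 -0.17; 0 0 0 -0.7 1.3 125 -0.17; 0 0 0 -0.7 1.3 125 -0.17; 0 0 0 -0.7 1.3 125 -0.17; 0 0 0 -0.7 1.3 125 -0.17"
}}

```text
time: 3.32
tool_pos: [510.9, -147.5, 123.7]
tcp_rot: [3.142, 0.0, -2.614]
contact_force: [-0.3, -0.2, 0.0]
grip_width: 39.4
```

Run:
```python
from h import *
o=get_obs();print(o['tool_pos'],o['grip_width'],o['contact_force'],o['joint_positions'])
s=snap('side','pics/side2.png')
cv2.imwrite('pics/c3.png',cv2.resize(s['frame'][190:260,280:360],None,fx=8,fy=8,interpolation=2)[:,:,::-1])
```

```text
[ 510.92146571 -147.53567387  123.7186893 ] 39.44617974102762 [-0.34670841 -0.1626969   0.00623448] [-4.25329573e-01  4.87550863e-01  1.67492491e+00  1.06920495e-04
  9.79098071e-01 -2.52335912e+00]
```

View pics/c3.png

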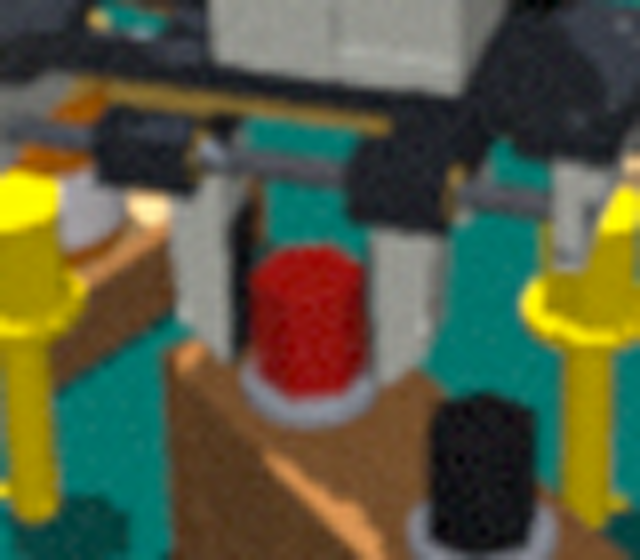

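{"fn": "step_arm", "kwargs": {
  "increments": "0 0 0 0 0.5 0 -0.3; 0 0 0 0 0.5 0 -0.36; 0 0 0 0 0.5 0 -0.4; 0 0 0 0 0.5 0 -0.45; 0 0 0 0 0.5 0 -1; 0 0 0 0 0.5 0 -1; 0 0 0 0 0.5 0 -1; 0 0 0 0 0.5 0 -1"
}}

```text
time: 4.38
tool_pos: [510.6, -147.0, 123.7]
tcp_rot: [3.141, -0.0, -2.614]
contact_force: [-0.1, 0.6, -0.2]
grip_width: 28.0
```

Run:
```python
from h import *
o=get_obs();print(o['tool_pos'],o['tcp_rot'],o['grip_width'],o['contact_force'],o['moment'])
s=snap('side','pics/side3.png')
cv2.imwrite('pics/c4.png',cv2.resize(s['frame'][190:260,280:360],None,fx=8,fy=8,interpolation=2)[:,:,::-1])
```

```text
[ 510.6217461  -147.03113194  123.672932  ] [ 3.14138050e+00 -1.05800485e-05 -2.61438686e+00] 27.950299060588332 [-0.05863951  0.55585371 -0.18698051] [ 0.19926547  0.1140513  -0.00088148]
```

View pics/c4.png

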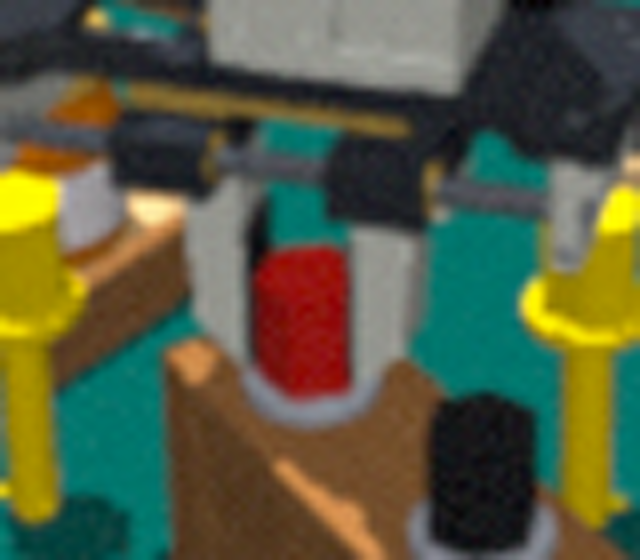

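{"fn": "step_arm", "kwargs": {
  "increments": "0 0 0 0 0 -3 -1; 0 0 0 0 0 -8 -1; 0 0 0 0 0 -16 -1; 0 0 0 0 0 -28 -1; 0 0 0 0 0 -40 -1; 0 0 0 0 0 -55 -1; 0 0 0 0 0 -70 -1; 0 0 0 0 0 -85 -1; 0 0 0 0 0 -100 -1; 0 0 0 0 0 -115 -1; 0 0 0 0 0 -126 -1; 0 0 0 0 0 -126 -1"
}}

```text
time: 5.92
tool_pos: [511.0, -147.2, 250.6]
tcp_rot: [-3.14, 0.001, -2.614]
contact_force: [0.3, 0.9, -1.6]
grip_width: 28.3
```

Run:
```python
from h import *
from m import *
o=get_obs();print(o['tool_pos'],o['tcp_rot'],o['grip_width'],o['contact_force'],o['moment'])
s=snap('side','pics/side4.png')
cv2.imwrite('pics/c5.png',cv2.resize(s['frame'][100:260,250:370],None,fx=3.7,fy=3.7,interpolation=2)[:,:,::-1])
p=o['tool_pos'];y=o['tcp_rot'][2];print(inc([*p,y],[557,195.5,p[2],y]))
```

```text
[ 510.9884732  -147.24597728  250.58937869] [-3.14026087e+00  1.01057040e-03 -2.61434002e+00] 28.306820890163277 [ 0.32679413  0.86005844 -1.57463079] [0.0563794  0.05641692 0.01607813]
[  -0.   -212.22  273.05   -0.  ]
```

View pics/c5.png

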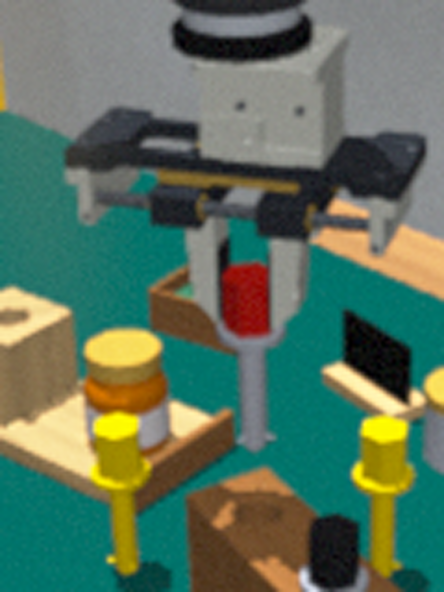

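{"fn": "step_arm", "kwargs": {
  "increments": "0 0 0 -10 12 0 -1; 0 0 0 -30 38 0 -1; 0 0 0 -55 70 0 -1; 0 0 0 -80 103 0 -1; 0 0 0 -105 135 0 -1; 0 0 0 -130 167 0 -1; 0 0 0 -155 199 0 -1; 0 0 0 -180 231 0 -1; 0 0 0 -198 255 0 -1; 0 0 0 -209 269 0 -1; 0 0 0 -212.2 273 0 -1; 0 0 0 -212.2 273 0 -1; 0 0 0 -212.2 273 0 -1"
}}

```text
time: 7.6
tool_pos: [556.8, 194.6, 249.8]
tcp_rot: [-3.141, -0.0, -2.616]
contact_force: [-0.6, -0.8, -0.7]
grip_width: 28.3
```

Run:
```python
from h import *
o=get_obs();print(o['tool_pos'],o['tcp_rot'],o['grip_width'],o['contact_force'],o['joint_positions'])
s=snap('side','pics/side5.png');t=snap('top','pics/top5.png')
cv2.imwrite('pics/c6.png',cv2.resize(s['frame'][70:220,200:310],None,fx=4,fy=4,interpolation=2)[:,:,::-1])
cv2.imwrite('pics/c7.png',cv2.resize(t['frame'][180:265,190:320],None,fx=5,fy=5,interpolation=2)[:,:,::-1])
```

```text
[556.75087405 194.61477433 249.78122511] [-3.14141450e+00 -1.38992654e-04 -2.61560181e+00] 28.2679504690848 [-0.5765642  -0.78980021 -0.72913103] [ 2.06481861e-01  4.61271162e-01  1.33539954e+00 -2.18340491e-04
  1.34499796e+00 -1.89025643e+00]
```

View pics/c6.png

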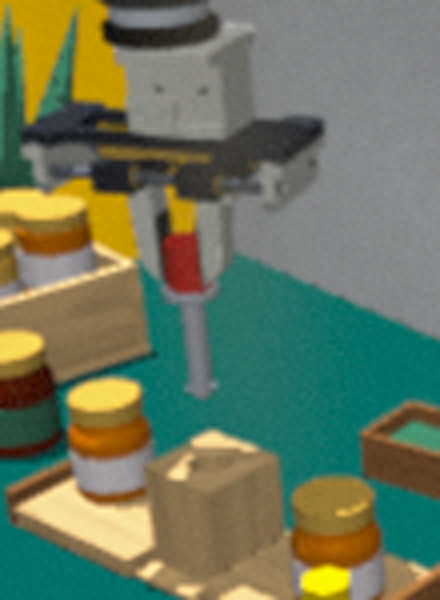

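View pics/c7.png

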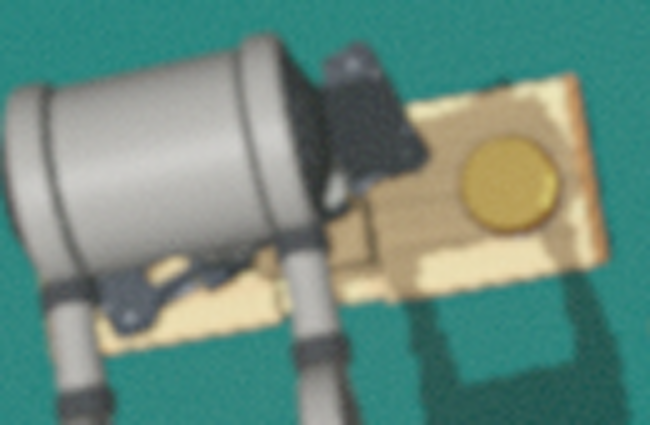

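Run:
```python
from h import *
s=ld('pics/side5.npz');p=get_obs()['tool_pos'];f=s['frame']
for nm,dz in(('knob',-10.7),('collar',-33.7),('lugs',-104.7),('tip',-118.7)):
    q=proj(s,p+[0,0,dz]);print(nm,q,'crop',(q-[199.5,69.5])*4)
s4=ld('pics/side4.npz');p4=np.array([510.99,-147.25,250.59])
for nm,dz in(('knob',-10.7),('lugs',-104.7)):
    q=proj(s4,p4+[0,0,dz]);print('at4',nm,q,(q-[249.5,99.5])*3.7)
print('well',proj(s,[557,195.5,85]))
cv2.imwrite('pics/c8.png',cv2.resize(f[120:200,225:275],None,fx=7.4,fy=7.4,interpolation=2)[:,:,::-1])
cv2.imwrite('pics/c9.png',cv2.resize(s4['frame'][160:230,285:345],None,fx=8,fy=8,interpolation=2)[:,:,::-1])
# shank centre by row: grayish low saturation pixel centroid
for nm,im,rows,c0,c1 in(('5',f,range(146,168,2),240,258),('4',s4['frame'],range(192,220,2),308,330)):
    h=cv2.cvtColor(im,cv2.COLOR_RGB2HSV)
    print(nm,[(r,round(float(np.average(np.arange(c0,c1),weights=np.clip(160-h[r,c0:c1,1].astype(float),0,80)+1e-6)),2)) for r in rows])
```

```text
knob [246.72211268 135.80399487] crop [188.88845073 265.21597948]
collar [247.61792059 143.60594397] crop [192.47168235 296.42377589]
lugs [250.27566035 166.75326189] crop [203.10264142 389.01304754]
tip [250.78139218 171.15788252] crop [205.12556873 406.63153006]
at4 knob [317.29895241 181.39319637] [250.85612392 303.00482656]
at4 lugs [318.3232041  218.38336141] [254.64585518 439.86843723]
well [252.31364309 185.21324381]
5 [(146, 247.4), (148, 248.0), (150, 248.09), (152, 248.56), (154, 248.7), (156, 248.87), (158, 249.11), (160, 249.43), (162, 249.55), (164, 249.8), (166, 249.98)]
4 [(192, 316.93), (194, 314.97), (196, 317.5), (198, 317.54), (200, 317.7), (202, 317.7), (204, 317.75), (206, 317.98), (208, 318.0), (210, 315.69), (212, 316.87), (214, 317.22), (216, 317.38), (218, 318.1)]
```

View pics/c8.png

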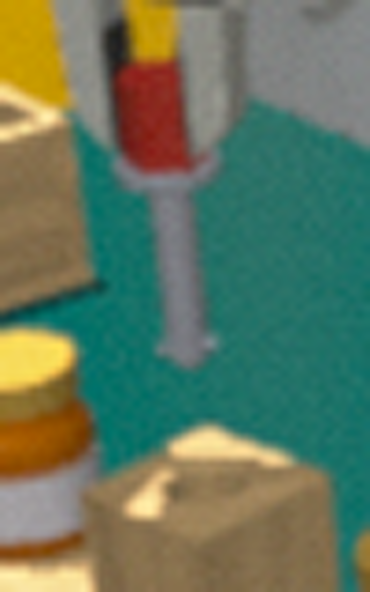

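View pics/c9.png

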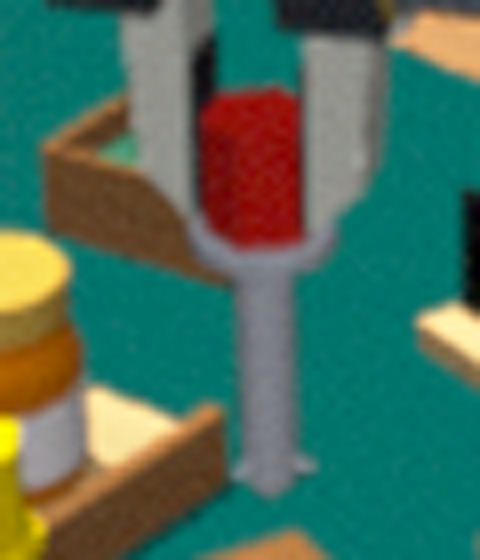

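Run:
```python
from h import *
s=ld('pics/side5.npz')
for d in((.2,.2),(.2,.4),(.2,.5)): print(onz(s,251.9+d[0],185.04+d[1],85))
print(get_obs()['contact_force'])
```

```text
[556.45263149 195.80326668  85.        ]
[555.73462482 194.74335434  85.        ]
[555.37611116 194.21412102  85.        ]
[-0.30525779 -0.55324692 -1.66524136]
```

{"fn": "step_arm", "kwargs": {
  "increments": "0 0 0 0 0 8 -1; 0 0 0 0 0 20 -1; 0 0 0 0 0 32 -1; 0 0 0 0 0 40 -1; 0 0 0 0 0 45 -1; 0 0 0 0 0 45 -1"
}}

```text
time: 8.45
tool_pos: [556.6, 195.6, 204.4]
tcp_rot: [3.141, -0.001, -2.614]
contact_force: [0.2, -0.1, -1.6]
grip_width: 28.6
```

Run:
```python
from h import *
o=get_obs();print(o['tool_pos'],o['contact_force'],o['moment'])
s=snap('side','pics/side6.png')
cv2.imwrite('pics/c10.png',cv2.resize(s['frame'][135:215,220:285],None,fx=7.4,fy=7.4,interpolation=2)[:,:,::-1])
```

```text
[556.5872266  195.61459709 204.35569229] [ 0.19126234 -0.12389313 -1.64024691] [ 0.13229042  0.0389329  -0.00768716]
```

View pics/c10.png

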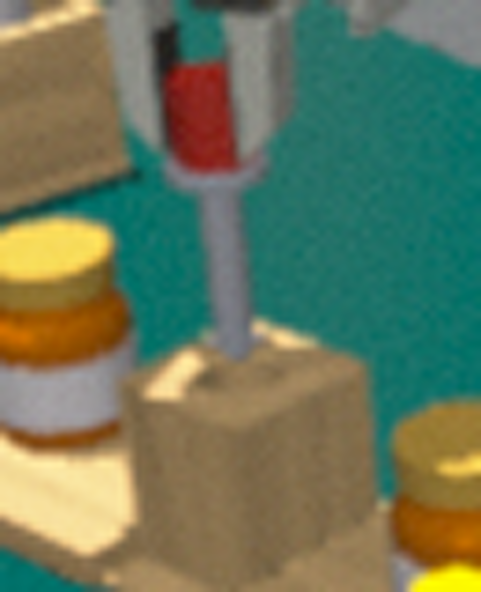

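Run:
```python
from h import *
s=ld('pics/side6.npz');p=np.array([556.6,195.2,204.4])
for dz in(-10.7,-30.7,-102.5,-112.7,-118.7): q=proj(s,p+[0,0,dz]);print(dz,q,(q-[219.5,134.5])*7.4)
q=proj(s,[556.3,194.9,85]);print((q-[219.5,134.5])*7.4, (np.array([251.9,185.04])-[219.5,134.5])*7.4)
cv2.imwrite('pics/c11.png',cv2.resize(s['frame'][165:200,235:270],None,fx=16,fy=16,interpolation=2)[:,:,::-1])
```

```text
-10.7 [248.31925012 151.04737842] [213.26245085 122.45060028]
-30.7 [249.07083998 157.58210926] [218.82421588 170.80760855]
-102.5 [251.66835668 180.16633136] [238.04583945 337.93085203]
-112.7 [252.0251136  183.26816989] [240.68584062 360.8844572 ]
-118.7 [252.23359764 185.08084347] [242.22862253 374.2982417 ]
[242.20511535 376.35770793] [239.76  373.996]
```

View pics/c11.png

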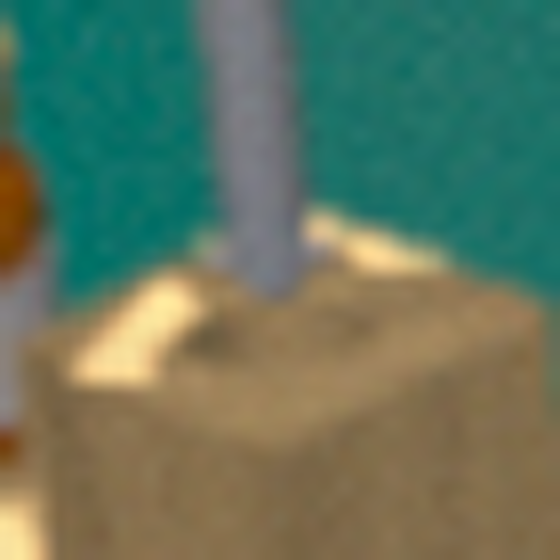

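{"fn": "step_arm", "kwargs": {
  "increments": "0 0 0 0 0 4 -1; 0 0 0 0 0 8 -1; 0 0 0 0 0 11 -1; 0 0 0 0 0 13 -1; 0 0 0 0 0 15 -1; 0 0 0 0 0 15 -1"
}}

```text
time: 9.25
tool_pos: [556.7, 195.6, 189.6]
tcp_rot: [3.141, -0.0, -2.614]
contact_force: [0.4, -0.5, -1.7]
grip_width: 28.7
```

{"fn": "step_arm", "kwargs": {
  "increments": "0 0 0 0 0 1 -1; 0 0 0 0 0 2 -1; 0 0 0 0 0 3 -1; 0 0 0 0 0 4 -1"
}}

```text
time: 9.75
tool_pos: [556.7, 195.6, 185.7]
tcp_rot: [3.142, 0.0, -2.614]
contact_force: [-0.0, 0.4, -2.4]
grip_width: 28.5
```

Run:
```python
from h import *
o=get_obs();print(o['tool_pos'],o['contact_force'],o['moment'])
s=snap('side','pics/side7.png')
cv2.imwrite('pics/c12.png',cv2.resize(s['frame'][160:205,230:275],None,fx=12,fy=12,interpolation=2)[:,:,::-1])
```

```text
[556.68338706 195.61759615 185.67044762] [-0.0114213   0.35454415 -2.35025576] [0.07321746 0.0183726  0.0068456 ]
```

View pics/c12.png

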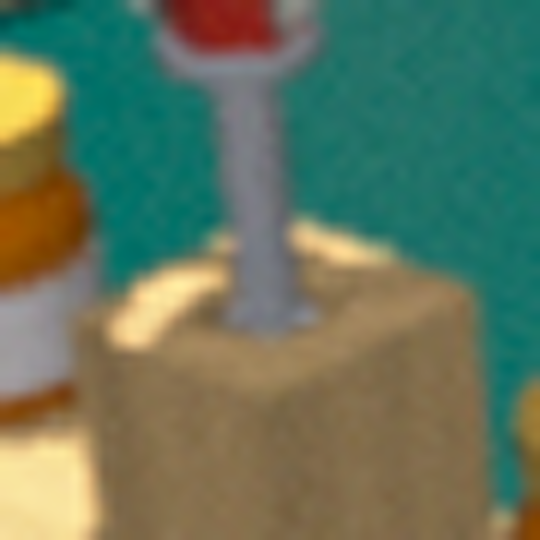

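The screw's lugs are at the mouth (about (265,318) in the crop), centred in the hole, with no contact force. I'm going on down.

{"fn": "step_arm", "kwargs": {
  "increments": "0 0 0 0 0 2 -1; 0 0 0 0 0 4 -1; 0 0 0 0 0 6 -1; 0 0 0 0 0 8 -1; 0 0 0 0 0 8 -1"
}}

```text
time: 10.42
tool_pos: [556.6, 195.6, 177.5]
tcp_rot: [3.141, -0.0, -2.614]
contact_force: [-0.6, 0.2, -1.3]
grip_width: 28.3
```

{"fn": "step_arm", "kwargs": {
  "increments": "0 0 0 0 0 3 -1; 0 0 0 0 0 6 -1; 0 0 0 0 0 9 -1; 0 0 0 0 0 12 -1; 0 0 0 0 0 15 -1; 0 0 0 0 0 18 -1; 0 0 0 0 0 21 -1;0 0 0 0 0 24 -1; 0 0 0 0 0 27 -1; 0 0 0 0 0 30 -1; 0 0 0 0 0 30 -1"
}}

```text
time: 11.8
tool_pos: [556.6, 195.6, 147.4]
tcp_rot: [3.141, -0.0, -2.614]
contact_force: [-1.5, -0.6, -1.4]
grip_width: 28.5
```

{"fn": "step_arm", "kwargs": {
  "increments": "0 0 0 0 0 1.5 -1; 0 0 0 0 0 3 -1; 0 0 0 0 0 4 -1; 0 0 0 0 0 5 -1; 0 0 0 0 0 5 -1"
}}

```text
time: 12.42
tool_pos: [556.7, 195.6, 142.7]
tcp_rot: [3.141, -0.0, -2.614]
contact_force: [-0.1, -0.9, -1.5]
grip_width: 28.7
```

{"fn": "step_arm", "kwargs": {
  "increments": "0 0 0 0 0 1 -1; 0 0 0 0 0 2 -1; 0 0 0 0 0 3 -1; 0 0 0 0 0 3 -1"
}}

```text
time: 12.92
tool_pos: [556.6, 195.6, 139.6]
tcp_rot: [3.141, -0.0, -2.614]
contact_force: [-0.3, -0.1, -1.3]
grip_width: 28.5
```

{"fn": "step_arm", "kwargs": {
  "increments": "0 0 0 0 0 1 -1; 0 0 0 0 0 2 -1; 0 0 0 0 0 3 -1; 0 0 0 0 0 3 -1"
}}

```text
time: 13.42
tool_pos: [556.7, 195.6, 136.6]
tcp_rot: [3.141, -0.0, -2.614]
contact_force: [-0.0, -0.1, -1.8]
grip_width: 28.3
```

{"fn": "step_arm", "kwargs": {
  "increments": "0 0 0 0 0 1 -1; 0 0 0 0 0 2 -1; 0 0 0 0 0 2 -1; 0 0 0 0 0 2 -1"
}}

```text
time: 13.92
tool_pos: [556.7, 195.6, 134.7]
tcp_rot: [3.142, 0.0, -2.614]
contact_force: [0.2, -0.5, -1.3]
grip_width: 28.3
```

{"fn": "step_arm", "kwargs": {
  "increments": "0 0 0 0 0 1 -1; 0 0 0 0 0 2 -1; 0 0 0 0 0 3 -1; 0 0 0 0 0 3 -1"
}}

```text
time: 14.42
tool_pos: [556.6, 195.6, 131.6]
tcp_rot: [3.141, -0.0, -2.614]
contact_force: [-0.0, -0.4, -0.8]
grip_width: 28.4
```

{"fn": "step_arm", "kwargs": {
  "increments": "0 0 0 0 0 0.5 -1; 0 0 0 0 0 1 -1; 0 0 0 0 0 1 -1"
}}

```text
time: 14.8
tool_pos: [556.7, 195.6, 130.7]
tcp_rot: [3.142, -0.0, -2.614]
contact_force: [0.5, -0.2, -2.0]
grip_width: 28.3
```

{"fn": "step_arm", "kwargs": {
  "increments": "0 0 0 0 0 0.5 -1; 0 0 0 0 0 0.8 -1; 0 0 0 0 0 0.8 -1"
}}

```text
time: 15.18
tool_pos: [556.7, 195.6, 130.0]
tcp_rot: [3.142, 0.0, -2.614]
contact_force: [0.1, 0.2, -1.1]
grip_width: 28.5
```

{"fn": "step_arm", "kwargs": {
  "increments": "0 0 0 0 0 0.4 -1; 0 0 0 0 0 0.4 -1"
}}

```text
time: 15.42
tool_pos: [556.8, 195.6, 129.8]
tcp_rot: [-3.142, 0.001, -2.614]
contact_force: [-1.6, -0.3, 2.4]
grip_width: 28.3
```

{"fn": "step_arm", "kwargs": {
  "increments": "0 0 0 0 0 0.4 -1; 0 0 0 0 0 0.4 -1"
}}

```text
time: 15.68
tool_pos: [556.9, 195.7, 129.7]
tcp_rot: [-3.141, 0.001, -2.614]
contact_force: [-1.0, 0.2, 4.5]
grip_width: 28.0
```

{"fn": "step_arm", "kwargs": {
  "increments": "0 0 0 0 0 0.4 -1; 0 0 0 0 0 0.4 -1"
}}

```text
time: 15.92
tool_pos: [557.0, 195.8, 129.6]
tcp_rot: [-3.141, 0.001, -2.614]
contact_force: [-1.1, 0.3, 8.1]
grip_width: 28.3
```

Contact is at TCP z 129.7, exactly the expected 11 mm short of home, so the lugs are on the lands. I'm easing to about 5 N and turning slowly clockwise.

{"fn": "step_arm", "kwargs": {
  "increments": "0 0 0.03 0 0 -0.3 -1; 0 0 0.06 0 0 -0.3 -1; 0 0 0.09 0 0 -0.3 -1; 0 0 0.12 0 0 -0.3 -1"
}}

```text
time: 16.42
tool_pos: [557.0, 195.7, 129.7]
tcp_rot: [-3.141, 0.001, -2.735]
contact_force: [-0.6, -0.6, 5.4]
grip_width: 28.0
```

{"fn": "step_arm", "kwargs": {
  "increments": "0 0 0.03 0 0 0 -1; 0 0 0.06 0 0 0 -1; 0 0 0.09 0 0 0 -1; 0 0 0.12 0 0 0 -1"
}}

```text
time: 16.92
tool_pos: [557.0, 195.8, 129.7]
tcp_rot: [3.142, 0.001, -2.855]
contact_force: [-1.7, 0.0, 4.6]
grip_width: 28.4
```

{"fn": "step_arm", "kwargs": {
  "increments": "0 0 0.03 0 0 0 -1; 0 0 0.06 0 0 0 -1; 0 0 0.09 0 0 0 -1; 0 0 0.12 0 0 0 -1"
}}

```text
time: 17.42
tool_pos: [557.0, 195.7, 129.7]
tcp_rot: [3.141, 0.001, -2.975]
contact_force: [-1.1, -0.6, 5.9]
grip_width: 28.4
```

```bash
python3 -c "
from h import *
o=get_obs();print(o['contact_force'],o['moment'],o['joint_positions'])"
```

```text
[-1.09775714 -0.62708862  5.87670839] [ 0.10634698  0.30963457 -0.00933934] [ 2.08075799e-01  5.72322247e-01  1.49816730e+00  1.72653608e-04
  1.06995200e+00 -1.52913013e+00]
```

{"fn": "step_arm", "kwargs": {
  "increments": "0 0 0.03 0 0 0 -1; 0 0 0.06 0 0 0 -1; 0 0 0.09 0 0 0 -1; 0 0 0.12 0 0 0 -1"
}}

```text
time: 17.92
tool_pos: [557.0, 195.8, 129.6]
tcp_rot: [3.141, 0.001, -3.095]
contact_force: [-1.4, 0.3, 5.8]
grip_width: 28.2
```

{"fn": "step_arm", "kwargs": {
  "increments": "0 0 0.03 0 0 0 -1; 0 0 0.06 0 0 0 -1; 0 0 0.09 0 0 0 -1; 0 0 0.12 0 0 0 -1"
}}

```text
time: 18.42
tool_pos: [557.0, 195.7, 129.7]
tcp_rot: [3.141, 0.001, 3.068]
contact_force: [-1.3, 0.4, 6.7]
grip_width: 28.3
```

{"fn": "step_arm", "kwargs": {
  "increments": "0 0 0.03 0 0 0 -1; 0 0 0.06 0 0 0 -1; 0 0 0.09 0 0 0 -1; 0 0 0.12 0 0 0 -1"
}}

```text
time: 18.92
tool_pos: [557.0, 195.7, 129.6]
tcp_rot: [3.141, 0.001, 2.948]
contact_force: [-0.7, -0.6, 5.7]
grip_width: 28.4
```

{"fn": "step_arm", "kwargs": {
  "increments": "0 0 0.03 0 0 0 -1; 0 0 0.06 0 0 0 -1; 0 0 0.09 0 0 0 -1; 0 0 0.12 0 0 0 -1"
}}

```text
time: 19.42
tool_pos: [557.0, 195.7, 129.6]
tcp_rot: [3.141, 0.001, 2.828]
contact_force: [-1.5, 0.4, 5.8]
grip_width: 28.1
```

{"fn": "step_arm", "kwargs": {
  "increments": "0 0 0.03 0 0 0 -1; 0 0 0.06 0 0 0 -1; 0 0 0.09 0 0 0 -1; 0 0 0.12 0 0 0 -1"
}}

```text
time: 19.92
tool_pos: [557.0, 195.7, 129.7]
tcp_rot: [3.141, 0.001, 2.708]
contact_force: [-1.1, -0.2, 5.5]
grip_width: 28.6
```

{"fn": "step_arm", "kwargs": {
  "increments": "0 0 0.03 0 0 0 -1; 0 0 0.06 0 0 0 -1; 0 0 0.09 0 0 0 -1; 0 0 0.12 0 0 0 -1"
}}

```text
time: 20.42
tool_pos: [556.9, 195.7, 129.5]
tcp_rot: [3.141, 0.001, 2.588]
contact_force: [-1.2, 1.2, 5.3]
grip_width: 28.7
```

{"fn": "step_arm", "kwargs": {
  "increments": "0 0 0.03 0 0 0 -1; 0 0 0.06 0 0 0 -1; 0 0 0.09 0 0 0 -1; 0 0 0.12 0 0 0 -1"
}}

```text
time: 20.92
tool_pos: [556.8, 195.7, 129.3]
tcp_rot: [3.141, 0.0, 2.467]
contact_force: [-1.8, 0.9, 4.5]
grip_width: 28.2
```

{"fn": "step_arm", "kwargs": {
  "increments": "0 0 0.03 0 0 0 -1; 0 0 0.06 0 0 0 -1; 0 0 0.09 0 0 0 -1; 0 0 0.12 0 0 0 -1"
}}

```text
time: 21.42
tool_pos: [556.5, 195.4, 128.5]
tcp_rot: [-3.141, -0.0, 2.347]
contact_force: [-0.3, -1.3, -0.2]
grip_width: 28.3
```

The force has fallen to about zero and z dropped, so the lugs have come off the lands. I stop turning and let them sink.

{"fn": "step_arm", "kwargs": {
  "increments": "0 0 0 0 0 0.4 -1; 0 0 0 0 0 0.4 -1; 0 0 0 0 0 0.4 -1"
}}

```text
time: 21.8
tool_pos: [556.5, 195.4, 128.3]
tcp_rot: [-3.141, -0.0, 2.349]
contact_force: [-0.1, -0.7, -1.8]
grip_width: 28.4
```

{"fn": "step_arm", "kwargs": {
  "increments": "0 0 0 0 0 0.3 -1; 0 0 0 0 0 0.6 -1; 0 0 0 0 0 0.6 -1"
}}

```text
time: 22.18
tool_pos: [556.6, 195.5, 128.1]
tcp_rot: [-3.141, -0.0, 2.349]
contact_force: [-0.2, -1.1, -0.3]
grip_width: 28.5
```

{"fn": "step_arm", "kwargs": {
  "increments": "0 0 0 0 0 0.5 -1; 0 0 0 0 0 1 -1; 0 0 0 0 0 1 -1"
}}

```text
time: 22.55
tool_pos: [556.6, 195.4, 127.0]
tcp_rot: [-3.141, 0.0, 2.349]
contact_force: [-1.2, -2.8, 1.6]
grip_width: 28.6
```

{"fn": "step_arm", "kwargs": {
  "increments": "0 0 0 0 0 0.5 -1; 0 0 0 0 0 1 -1; 0 0 0 0 0 1 -1"
}}

```text
time: 22.92
tool_pos: [556.6, 195.5, 125.9]
tcp_rot: [-3.141, -0.0, 2.349]
contact_force: [-1.9, -2.7, 0.6]
grip_width: 28.6
```

{"fn": "step_arm", "kwargs": {
  "increments": "0 0 0 0 0 0.5 -1; 0 0 0 0 0 1 -1; 0 0 0 0 0 1 -1"
}}

```text
time: 23.3
tool_pos: [556.6, 195.5, 124.9]
tcp_rot: [-3.141, -0.0, 2.349]
contact_force: [-1.4, -4.3, 1.3]
grip_width: 28.4
```

{"fn": "step_arm", "kwargs": {
  "increments": "0 0 0.03 0 0 0 -1; 0 0 0.06 0 0 0 -1; 0 0 0.06 0 0 0 -1"
}}

```text
time: 23.68
tool_pos: [556.7, 195.8, 124.9]
tcp_rot: [3.141, -0.0, 2.288]
contact_force: [-0.3, -2.9, 0.3]
grip_width: 28.2
```

{"fn": "step_arm", "kwargs": {
  "increments": "0 0 0 0 0 0.5 -1; 0 0 0 0 0 1 -1; 0 0 0 0 0 1 -1"
}}

```text
time: 24.05
tool_pos: [556.7, 195.7, 124.0]
tcp_rot: [3.141, -0.0, 2.289]
contact_force: [-0.7, -1.9, -0.3]
grip_width: 28.3
```

```bash
python3 -c "
from h import *
o=get_obs();print(o['tool_pos'],o['contact_force'],o['moment'],o['joint_positions'])"
```

```text
[556.68518007 195.67302946 123.97204873] [-0.74431632 -1.94950891 -0.26086265] [-0.62465791  0.24503659 -0.04504035] [ 2.08065982e-01  5.78973634e-01  1.50394412e+00  2.30417751e-04
  1.05864159e+00 -5.10071959e-01]
```

{"fn": "step_arm", "kwargs": {
  "increments": "0 0 0 -0.2 -0.2 0.5 -1; 0 0 0 -0.2 -0.2 0.8 -1; 0 0 0 -0.2 -0.2 0.8 -1"
}}

```text
time: 24.42
tool_pos: [556.9, 195.4, 123.6]
tcp_rot: [3.141, 0.0, 2.289]
contact_force: [-1.3, -1.2, 2.5]
grip_width: 28.5
```

{"fn": "step_arm", "kwargs": {
  "increments": "0 0 0 0 0 0.4 -1; 0 0 0 0 0 0.8 -1; 0 0 0 0 0 0.8 -1"
}}

```text
time: 24.8
tool_pos: [557.0, 195.4, 123.3]
tcp_rot: [3.14, 0.001, 2.289]
contact_force: [-1.7, -1.9, 7.5]
grip_width: 28.4
```

{"fn": "step_arm", "kwargs": {
  "increments": "0 0 0 0 0 0.4 -1; 0 0 0 0 0 0.4 -1; 0 0 0 0 0 0.4 -1"
}}

```text
time: 25.18
tool_pos: [557.1, 195.4, 123.3]
tcp_rot: [3.14, 0.001, 2.289]
contact_force: [-3.4, -2.9, 9.3]
grip_width: 28.2
```

The lugs have seated at TCP z 123.4: 6.3 mm sunk and about 4.7 mm short of home, as expected. Now I thread clockwise.

{"fn": "step_arm", "kwargs": {
  "increments": "0 0 0.03 0 0 0 -1; 0 0 0.06 0 0 0 -1; 0 0 0.09 0 0 0 -1; 0 0 0.09 0 0 0 -1"
}}

```text
time: 25.68
tool_pos: [557.1, 195.6, 123.0]
tcp_rot: [3.14, 0.0, 2.199]
contact_force: [-2.5, -2.4, 7.3]
grip_width: 28.5
```

```bash
python3 -c "
from h import *
o=get_obs();print(o['tool_pos'],o['contact_force'],o['moment'])"
```

```text
[557.05963262 195.57547873 123.00644573] [-2.54743775 -2.42720215  7.30319907] [-0.46508293  0.55722273 -0.02122763]
```

{"fn": "step_arm", "kwargs": {
  "increments": "0 0 0.04 0 0 0.1 -1; 0 0 0.08 0 0 0.2 -1; 0 0 0.12 0 0 0.3 -1; 0 0 0.12 0 0 0.3 -1"
}}

```text
time: 26.18
tool_pos: [557.0, 195.6, 122.6]
tcp_rot: [3.14, 0.0, 2.078]
contact_force: [-2.7, -1.4, 6.9]
grip_width: 28.3
```

{"fn": "step_arm", "kwargs": {
  "increments": "0 0 0.04 0 0 0.1 -1; 0 0 0.08 0 0 0.2 -1; 0 0 0.12 0 0 0.4 -1; 0 0 0.12 0 0 0.4 -1"
}}

```text
time: 26.68
tool_pos: [557.0, 195.6, 122.1]
tcp_rot: [3.14, -0.0, 1.958]
contact_force: [-1.8, -1.6, 7.1]
grip_width: 28.3
```

```bash
python3 -c "
from h import *
o=get_obs();print(o['tool_pos'],o['contact_force'],o['moment'])"
```

```text
[556.95511116 195.60627415 122.07782641] [-1.82598017 -1.55995913  7.09516527] [-0.42993875  0.55236954 -0.05504865]
```

{"fn": "step_arm", "kwargs": {
  "increments": "0 0 0.04 0 0 0.1 -1; 0 0 0.08 0 0 0.25 -1; 0 0 0.12 0 0 0.4 -1; 0 0 0.16 0 0 0.55 -1; 0 0 0.16 0 0 0.55 -1"
}}

```text
time: 27.3
tool_pos: [556.9, 195.6, 121.5]
tcp_rot: [3.14, -0.0, 1.798]
contact_force: [-1.3, -0.8, 7.8]
grip_width: 28.2
```

{"fn": "step_arm", "kwargs": {
  "increments": "0 0 0.04 0 0 0.15 -1; 0 0 0.08 0 0 0.3 -1; 0 0 0.12 0 0 0.45 -1; 0 0 0.16 0 0 0.6 -1; 0 0 0.16 0 0 0.6 -1"
}}

```text
time: 27.92
tool_pos: [556.9, 195.6, 120.8]
tcp_rot: [3.141, -0.001, 1.638]
contact_force: [-1.4, -1.7, 6.7]
grip_width: 28.3
```

{"fn": "step_arm", "kwargs": {
  "increments": "0 0 0.04 0 0 0.15 -1; 0 0 0.08 0 0 0.3 -1; 0 0 0.12 0 0 0.45 -1; 0 0 0.16 0 0 0.6 -1; 0 0 0.16 0 0 0.6 -1"
}}

```text
time: 28.55
tool_pos: [556.9, 195.7, 120.3]
tcp_rot: [3.141, -0.001, 1.478]
contact_force: [-2.5, -1.8, 6.4]
grip_width: 28.5
```

```bash
python3 -c "
from h import *
o=get_obs();print(o['tool_pos'],o['contact_force'],o['moment'],o['joint_positions'][5])"
```

```text
[556.86468307 195.65416504 120.26979481] [-2.49300236 -1.76515587  6.39457853] [-0.35441061  0.59514337  0.00328944] 0.2998865783066703
```

{"fn": "step_arm", "kwargs": {
  "increments": "0 0 0.04 0 0 0.15 -1; 0 0 0.08 0 0 0.3 -1; 0 0 0.12 0 0 0.45 -1; 0 0 0.16 0 0 0.6 -1; 0 0 0.16 0 0 0.6 -1"
}}

```text
time: 29.18
tool_pos: [556.8, 195.7, 119.5]
tcp_rot: [3.141, -0.001, 1.318]
contact_force: [-2.5, -0.8, 5.8]
grip_width: 28.2
```

{"fn": "step_arm", "kwargs": {
  "increments": "0 0 0.04 0 0 0.15 -1; 0 0 0.08 0 0 0.3 -1; 0 0 0.12 0 0 0.4 -1; 0 0 0.12 0 0 0.4 -1"
}}

```text
time: 29.68
tool_pos: [556.8, 195.7, 119.2]
tcp_rot: [3.141, -0.001, 1.198]
contact_force: [-1.5, -1.1, 5.9]
grip_width: 28.3
```

```bash
python3 -c "
from h import *
o=get_obs();print(o['tool_pos'],o['tcp_rot'],o['contact_force'],o['moment'],o['joint_positions'][5])"
```

```text
[556.80960977 195.72110337 119.19087098] [ 3.14115235e+00 -1.06265907e-03  1.19835826e+00] [-1.54792239 -1.14472187  5.91861119] [-0.29631585  0.69086667  0.04632514] 0.5799413380983766
```

{"fn": "step_arm", "kwargs": {
  "increments": "0 0 0.03 0 0 0.1 -1; 0 0 0.06 0 0 0.2 -1; 0 0 0.06 0 0 0.2 -1"
}}

```text
time: 30.05
tool_pos: [556.8, 195.7, 119.0]
tcp_rot: [3.141, -0.001, 1.138]
contact_force: [-1.9, -1.5, 5.9]
grip_width: 28.3
```

```bash
python3 -c "
from h import *
o=get_obs();print(o['tool_pos'],o['contact_force'],o['moment'])"
```

```text
[556.84438327 195.69272713 118.98906026] [-1.94328056 -1.49875781  5.8904142 ] [-0.27049632  0.59724589  0.04066939]
```

{"fn": "step_arm", "kwargs": {
  "increments": "0 0 0.03 0 0 0.1 -1; 0 0 0.06 0 0 0.2 -1; 0 0 0.06 0 0 0.2 -1"
}}

```text
time: 30.42
tool_pos: [556.8, 195.7, 118.7]
tcp_rot: [3.141, -0.001, 1.079]
contact_force: [-1.9, -0.9, 5.7]
grip_width: 28.3
```

```bash
python3 -c "
from h import *
o=get_obs();print(o['tool_pos'],o['contact_force'],o['moment'])"
```

```text
[556.83859392 195.71714475 118.68833474] [-1.8681273  -0.93988607  5.72074886] [-0.31093657  0.53605316  0.01667128]
```

{"fn": "step_arm", "kwargs": {
  "increments": "0 0 0.03 0 0 0.1 -1; 0 0 0.05 0 0 0.15 -1; 0 0 0.05 0 0 0.15 -1"
}}

```text
time: 30.8
tool_pos: [556.7, 195.8, 118.7]
tcp_rot: [3.142, -0.001, 1.029]
contact_force: [-2.9, -1.5, 6.1]
grip_width: 28.5
```

```bash
python3 -c "
from h import *
o=get_obs();print(o['tool_pos'],o['contact_force'],o['moment'])"
```

```text
[556.70036889 195.79557979 118.69338747] [-2.91001116 -1.50553862  6.05623981] [-0.2244765   0.72495044  0.07890992]
```

{"fn": "step_arm", "kwargs": {
  "increments": "0 0 0.03 0 0 0 -1; 0 0 0.05 0 0 0 -1; 0 0 0.05 0 0 0 -1"
}}

```text
time: 31.18
tool_pos: [556.6, 195.8, 118.7]
tcp_rot: [-3.141, -0.001, 0.979]
contact_force: [-3.5, -0.1, 7.3]
grip_width: 28.5
```

```bash
python3 -c "
from h import *
o=get_obs();print(o['tool_pos'],o['tcp_rot'],o['contact_force'],o['moment'])"
```

```text
[556.59138397 195.80858054 118.68480873] [-3.14141523e+00 -9.66944377e-04  9.78795494e-01] [-3.53314394 -0.10188599  7.30228329] [-0.25126343  0.69803129  0.01327055]
```

Run:
```python
from h import *
s=snap('side','pics/side8.png')
cv2.imwrite('pics/c13.png',cv2.resize(s['frame'][150:215,215:290],None,fx=8,fy=8,interpolation=2)[:,:,::-1])
```

```text
(no output)
```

View pics/c13.png

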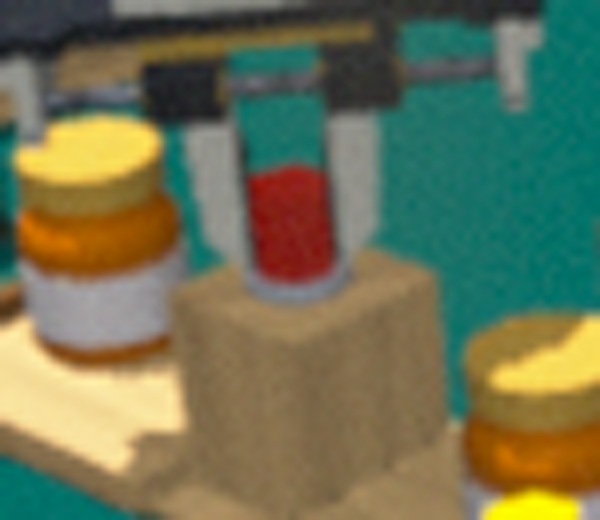

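{"fn": "step_arm", "kwargs": {
  "increments": "0 0 0 0 0 -0.4 -1; 0 0 0 0 0 -0.7 -1; 0 0 0 0 0 -0.7 -0.3; 0 0 0 0 0 -0.7 0; 0 0 0 0 0 -0.7 0.3; 0 0 0 0 0 -0.7 0.3; 0 0 0 0 0 -0.7 0.3"
}}

```text
time: 32.1
tool_pos: [556.7, 195.3, 118.7]
tcp_rot: [-3.142, -0.0, 0.979]
contact_force: [-0.7, -1.1, 0.7]
grip_width: 59.2
```

{"fn": "step_arm", "kwargs": {
  "increments": "0 0 0 0 0 -10 0.3; 0 0 0 0 0 -30 0.3; 0 0 0 0 0 -60 0.3; 0 0 0 0 0 -95 0.3; 0 0 0 0 0 -130 0.3; 0 0 0 0 0 -150 0.3; 0 0 0 0 0 -160 0.3; 0 0 0 0 0 -160 0.3"
}}

```text
time: 33.1
tool_pos: [556.8, 195.3, 279.2]
tcp_rot: [3.141, -0.001, 0.979]
contact_force: [-0.5, -0.0, 0.4]
grip_width: 59.9
```

Run:
```python
from h import *
o=get_obs();print(o['tool_pos'],o['contact_force'],o['grip_width'])
s=snap('side','pics/side9.png')
cv2.imwrite('pics/c14.png',cv2.resize(s['frame'][120:315,180:400],None,fx=3.6,fy=3,interpolation=2)[:,:,::-1])
f=s['frame'][150:200,235:270].astype(float)
w=np.clip(f[...,0]-np.maximum(f[...,1],f[...,2])-60,0,60);Y,X=np.mgrid[150:200,235:270]
print('red',(w*X).sum()/w.sum(),(w*Y).sum()/w.sum(),'pred home',proj(s,[556.7,195.5,108]), proj(s,[556.7,195.5,110]))
```

```text
[556.77206846 195.32565427 279.24071006] [-0.54269006 -0.03958032  0.35507263] 59.86119116709618
red 250.924543946932 176.9230928689884 pred home [251.42414723 178.2549783 ] [251.35348849 177.64080564]
```

View pics/c14.png

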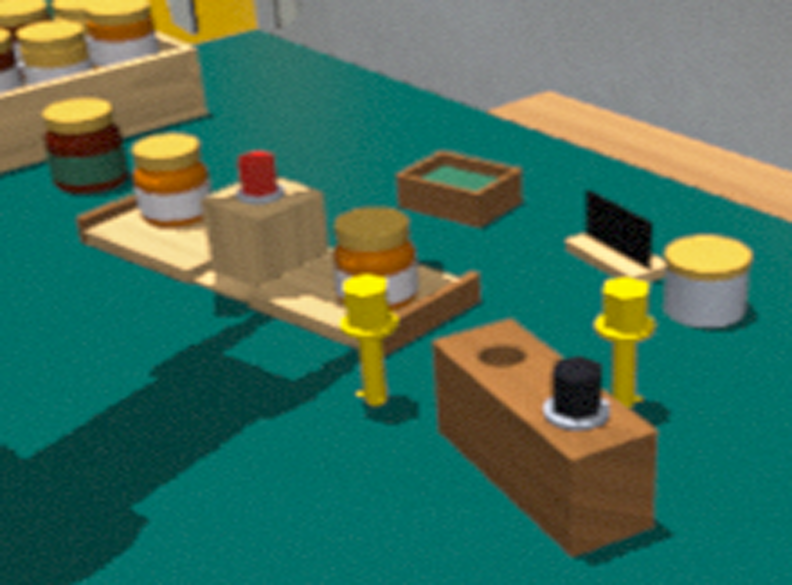

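The screw stands upright with its collar flat on the post, the gripper is clear, and everything else is where it was. I'm handing in.

```bash
python3 -c "
from plant import *
print(close_job())"
```

```text
the job is handed in; nothing more can be done
None
```

The red-knobbed screw is fully home in the riser's insert, and I handed the job in at about 33 s with the gripper open and clear.

**What I did:**
- I gripped the knob on its flats (28.0 mm opening), lifted the screw out of the holder and lowered it into the well without touching the sides.
- The lugs met the lands 11 mm short of home, as described. I turned clockwise at about 6–7 N for roughly 1.3 rad until they dropped, and let them sink about 6 mm, with one small clockwise nudge of 0.06 rad partway to ease a side rub.
- I then threaded the screw 1.3 rad at 7–9 N. It sank at about 4 mm per rad until the height stopped changing at TCP 118.7 mm, the predicted home height.

**Forces:** The hardest push was about 11 N and the largest torque I read about the screw's axis was 0.08 N m. I read forces only at the end of each move, so brief peaks in between are not covered.

**Last checks:** The side picture shows the collar flat on the post and the screw upright. The spare screw, both yellow look-alikes, the jars and everything else in that view look unmoved. I did not take a final top view.

**Disagreements:**
- The top and side cameras differed by 4–6 mm in y. I settled that by checking the side view against the known gripper position and then by feel.
- The final knob pixel sat about 1 px above the prediction, which is the same bias I saw when the screw was in the holder.
- I stopped turning 0.1 rad after the collar seated and did not tighten further.

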